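Post a worn plug-in module through the returns flap

TASK

First clear the way: take the aluminium sleeve standing in front of the test controller and stand it upright in the shallow blue tray. Then draw the module with the flat tab straight out of its bay, post it through the spring flap into the returns box and let the flap swing shut. Leave the module with the round knob in its bay, and do not disturb the other things on the bench.

Things in the scene. Friction and masses are not known exactly. Their poses are not given: they have to be found in the camera images.
- tester: Grey test controller, fixed, 200 deep (x) x 240 wide (y) x 198 high; a dark steel roof plate (z 198 to 208) overhangs the front by 16. Origin: centre of its underside; front face at x = -100, facing -x. Two bays at y = +50 and -50. Above them the front panel rises straight to the roof, so the gripper must lean back from it, 25 to 45 degrees from vertical, to reach the grips.
- bay (a point): Centre of the mouth of the controller's bay at y = +50, in its front face (controller frame x = -100, z = 69). Both bays are alike: 48 wide, 38 high (z 50 to 88), 84 deep, open only at the front. The worn module may be in either. Axes as the controller's.
- tab_module_centre (a point): The worn module, black plastic, 0.14 to 0.28 kg: a block 80 long (x) x 44 wide (y) x 34 high (z) with a flat upright tab on its front (-x) face. The point is the centre of the block. It lies in one of the bays, axes along the controller's, front face level with the controller's, 2 clear at each side and 4 above; no latch.
- tab (a point): Grip point on the worn module's flat tab, 66 in front of (-x of) the block's centre, at its height. The tab is 12 thick (y), 26 high (z) and stands 40 out from the block's front face; this point is 26 out from that face. Axes as the module's.
- knob_module_centre (a point): The other module, to be left alone: same black block, the point is its centre; its grip is a round knob, 28 across and 14 long, on a neck, standing 34 out from the block's front face.
- sleeve_centre (a point): Aluminium sleeve (tube) standing on end, 48 outside diameter, 30 bore, 80 high, 0.2 to 0.33 kg; the point is its centre, 40 above its underside, z along its axis. It stands on the bench in front of the tab module's bay, its axis 85 to 100 in front of the controller's front face, in the module's way.
- tray: Shallow blue open tray fixed to the bench, 120 (x) x 110 (y) outside, rim 14 high, walls and floor 4 thick. Origin: centre of its underside.
- returns_box: Blue sheet-metal returns box, fixed, 200 deep (x) x 200 wide (y) x 226 high, hollow, floor 5 thick. Origin: centre of its underside; its front faces -x: upright up to z = 152 (at x = -100), then leaning back 30 degrees from vertical up to the top at x = -60, z = 222. The opening is in the leaning part. It stands on the other side from the controller.
- slot (a point): Centre of the returns box's opening (box frame x = -80, z = 186), axes as the box's. The opening is 100 wide (y) and 80 along the slope; its lower edge (sill) is at box x = -100, z = 152.
- flap (a joint): Thin steel flap filling the opening, hinged along its upper edge; 0 = shut, grows as it swings inward, to at most 2.0 rad. A weak spring (about 0.2 to 1.2 N at its lower edge) shuts it when nothing holds it. A module posted nose first, nose down, and let go with its block past the sill tips in and falls to the floor.
- spray_can_at (a point): White spray can, 52 diameter, 170 high, 5 above its underside; stands between controller and returns box. Not to be disturbed.
- jar_at (a point): Small white jar with black cap, 56 diameter, 60 high, 5 above its underside; stands beyond the tray. Not to be disturbed.
- wrench_at (a point): Steel wrench lying on the bench, 180 long, near its middle. Not to be disturbed.
- screwdriver_at (a point): Screwdriver lying on the bench, 200 long, near its middle. Not to be disturbed.
- bearing_at (a point): Steel bearing ring lying flat, 52 diameter, 15 high. Not to be disturbed.
- tall_can_at (a point): Tall white can, 52 diameter, 190 high, 5 above its underside. Not to be disturbed.

How it is judged:
On the way, in this order (a step that is already met when the one before it is completed fails the run):
1. the sleeve stands upright in the tray, let go (x of sleeve_centre in the frame of tray between -0.034 and 0.034 m and y of sleeve_centre in the frame of tray between -0.029 and 0.029 m and height (world z) of sleeve_centre below 0.055 m and angle between sleeve_centre's own z axis and vertical below 0.12 rad and contact force between sleeve and the fingers below 0.3 N), for 0.2 s.
2. the tab module is drawn right out of the controller's front (x of tab_module_centre in the frame of tester below -0.145 m), for 0.1 s.
3. the module holds the flap open as it passes through (value of joint flap above 0.4 rad and x of tab_module_centre in the frame of returns_box between -0.1 and 0.1 m and y of tab_module_centre in the frame of returns_box between -0.06 and 0.06 m), for 0.05 s.
At the end, for the whole second after the job is handed in: Tab module at rest inside the returns box (centre within its walls, below 115 mm), flap shut within 0.08 rad, sleeve upright (0.12 rad) in the tray, axis within 34 (tray x) and 29 mm (y) of its centre, knob module within 20 mm of its start (x of tab_module_centre in the frame of returns_box between -0.1 and 0.1 m and y of tab_module_centre in the frame of returns_box between -0.1 and 0.1 m and z of tab_module_centre in the frame of returns_box below 0.115 m and value of joint flap below 0.08 rad and linear speed of each of tab_module, sleeve below 0.03 m/s and x of sleeve_centre in the frame of tray between -0.034 and 0.034 m and y of sleeve_centre in the frame of tray between -0.029 and 0.029 m and height (world z) of sleeve_centre below 0.055 m and angle between sleeve_centre's own z axis and vertical below 0.12 rad and distance of knob_module_centre from where it was at the start of the episode below 0.02 m); the robot touches nothing.
It fails at once if the knob module is pulled from its place by 20 mm or more (distance of knob_module_centre from where it was at the start of the episode above 0.02 m).
It fails at once if the sleeve is knocked over (angle between sleeve_centre's own z axis and vertical above 0.8 rad).
It fails at once if another thing on the bench is shifted by 30 mm or more (distance of any of spray_can_at, jar_at, wrench_at, screwdriver_at, bearing_at, tall_can_at from where it was at the start of the episode above 0.03 m).
It also fails if it takes over 64 s, if anything falls off the work surface, if the arm or the gripper's body presses on something with over 40 N, if the wrist force passes 120 N, or if a joint passes its speed limit or range.

ROBOT

A 6-joint arm with a two-finger parallel gripper is mounted at the origin on the work surface. World frame = base frame: x ahead of the robot, y to its left, z up, the work surface at z = 0. Lengths are in m, angles in rad, forces in N, time in s.
With the tool pointing down it reaches from about 0.375 to 0.925 m from the base axis. Payload 5.7 kg.
Tool frame: the origin (TCP) lies at the very end of the fingers, on their centre line; the grasp point (between the pads) lies 19 mm behind it (ctrl.grasp_offset is the distance from the TCP to the grasp point, in m); z points along the fingers, y is the line along which they close (so a half turn about z gives the same grasp; the last joint's range is limited). The gripper opens to 88 mm and grips with 3 to 60 N. Pads are 20 mm wide; open, the fingers measure 115 mm over their backs; the gripper's body (75 mm by 178 mm) begins 61 mm behind the grasp point.
Start: joints at [-1.229, 0.359, 1.51, -0, 1.272, -0.115], TCP at [0.265, -0.538, 0.223] pointing down, gripper open.
Joint ranges: [-2.97, 2.97], [-1.01, 2.36], [0.21, 2.38], [-0.96, 4.11], [0.2, 2.71], [-2.98, 2.98]. Speed limits (rad/s): [2.39, 2.39, 3.14, 3.14, 3.14, 3.14].

INTERFACE

Orientations are given as a unit quaternion [w, x, y, z].
In Python, from rig import ctrl gives the robot as it stands.
- The arm moves only by the shell command python3 -m pendant 'ROWS' [FORCE]. ROWS is JSON, one flat list of numbers, 7 for each row, row after row: the shift along the tool's x, y, z in m, then the turn, a rotation vector about the tool's x, y, z in degrees, then the opening, from 0 (shut) to 1 (fully open). In form: [dx, dy, dz, ax, ay, az, fingers, dx, dy, dz, ax, ay, az, fingers, ...]. A call has 1 to 10 rows; each row shifts and turns the commanded pose from where the row before left it, along the tool's axes as they then stand; what a row does not reach is not made up. A row lasts 1/8 s, in which the tool goes at most 62.5 mm and 10.7 degrees, less where a joint would pass 70% of its speed; a pose out of reach is approached as far as the arm can. A call is refused whole if a number of a shift passes 0.0625 or a number of a turn 10.7, either way. A call with a gripper value outside its range is refused whole. The fingers move at their own pace and stop on an object; FORCE is the grip in N (left out, the last holds). Time passes only in rows, so rows that do not move let the fingers close. It gives the time, the measured TCP pose, the force, the opening and the grip force at its end, in the units of the state.
- ctrl.get_obs(): the state, without advancing time (a new reading comes with each control period).
- ctrl.snapshot(name): name is "side" or "top"; returns a dict with "pixels" (420x560x3 uint8, red, green, blue), "vfov" (degrees; the focal length in pixels is half the picture's height over the tangent of half this angle, whatever the lens; pixels are square), "cx", "cy" (the principal point, pixels), "eye" and "rotation" of the camera in the world. Camera axes: x right, y down, z forward; pixel columns grow to the right and rows downward; lengths in m; the calibration is good to about 2 mm. A picture is of the moment at which its call begins. There is no depth.
- ctrl.close_job(): hands the job in; it is judged then, once.
The state is a dict: "time_s": time; "joint_positions": joint angles; "joint_velocities": joint speeds; "tau": joint torques, N m; "ee_pos": TCP position; "eef_rot": TCP orientation; "wrist_force": force on the tool from outside, world axes, zero at the start; "moment": the same for the moment, N m; "grip_width": finger opening in m; "grasp_force": force on a finger pad.
Only numpy, scipy, OpenCV 4.12 (cv2) and the standard library are available. Lean on these libraries where they do the work, as an engineer would, in place of code of your own. Each camera call takes 0.05 s, during which the arm holds its last target. There are 200 camera calls.

## Working session

There is one attempt and no reset: what is moved stays moved. The work goes in short steps, Python scripts to look and compute and a shell command to move; the robot and the scene stay as the last step left them, time stands still between calls to the robot, and variables do not carry over. Pictures are saved under pics/ and viewed, at most 10 in all, crops included, and the job is handed in when it is done.

```bash
ls; mkdir -p pics
python3 - <<'E'
from rig import ctrl
import cv2
for n in("side","top"):
    s=ctrl.snapshot(n); cv2.imwrite(f"pics/{n}0.png",s["pixels"][:,:,::-1]); print({k:v for k,v in s.items() if k!="pixels"})
print(ctrl.get_obs())
E
```

```text
pics
{'vfov': 50.92338471693014, 'cx': 273.59026426284214, 'cy': 209.5128291122793, 'eye': array([-0.19190943, -0.56295914,  0.8683856 ]), 'rotation': array([-0.39266892,  0.8079958 , -0.39894929,  0.18382972])}
{'vfov': 54.56259318242995, 'cx': 278.57257880055624, 'cy': 204.29171824028865, 'eye': array([0.27105602, 0.01943534, 1.43907682]), 'rotation': array([ 0.06603189, -0.69720998,  0.71079287, -0.0656623 ])}
{'time_s': 0.1, 'joint_positions': array([-1.22913210e+00,  3.59438627e-01,  1.51126497e+00, -1.01153690e-05,
        1.27248435e+00, -1.15113345e-01]), 'joint_velocities': array([-0.00096382, -0.00167095, -0.00392106, -0.00044934, -0.00259059,
       -0.00295121]), 'tau': array([ 3.15349216e-04, -5.16352987e+01, -2.71405542e+01,  6.74991170e-02,
        2.76185456e-02, -6.08906862e-05]), 'ee_pos': array([ 0.26442073, -0.53794197,  0.22191282]), 'eef_rot': array([-7.91987103e-04,  9.74031804e-01,  2.26409824e-01, -9.49626736e-05]), 'wrist_force': array([-0.31501029,  0.51599863,  0.23653394]), 'moment': array([ 0.00115205,  0.01499227, -0.03875023]), 'grasp_force': 0.0, 'grip_width': 0.087770259172813}
```

View pics/side0.png

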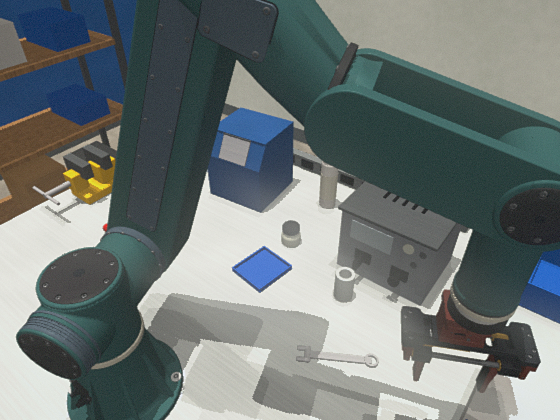

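View pics/top0.png

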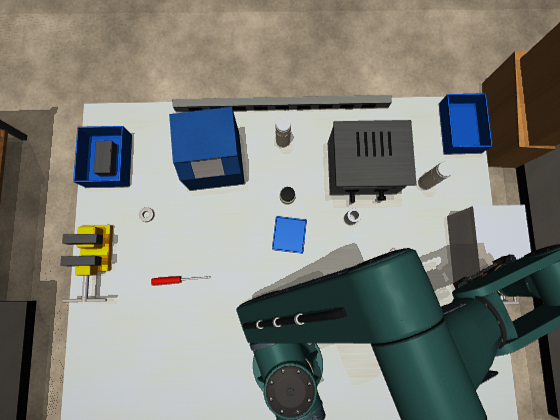

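The side view shows the tester (400,240), the sleeve (345,284), tray (262,268), jar (290,234), box (250,160) and wrench (340,356). In the top view the sleeve is at (352,216), tray (290,234), box (207,148), and the grips at (352,197) and (381,197). I'll zoom in on both.

Run:
```python
import cv2
t=cv2.imread("pics/top0.png"); s=cv2.imread("pics/side0.png")
cv2.imwrite("pics/topz.png",cv2.resize(t[95:265,160:425],None,fx=3,fy=3,interpolation=cv2.INTER_CUBIC))
cv2.imwrite("pics/sidez.png",cv2.resize(s[100:310,200:466],None,fx=2.85,fy=2.85,interpolation=cv2.INTER_CUBIC)[:600])
```

```text
(no output)
```

View pics/topz.png

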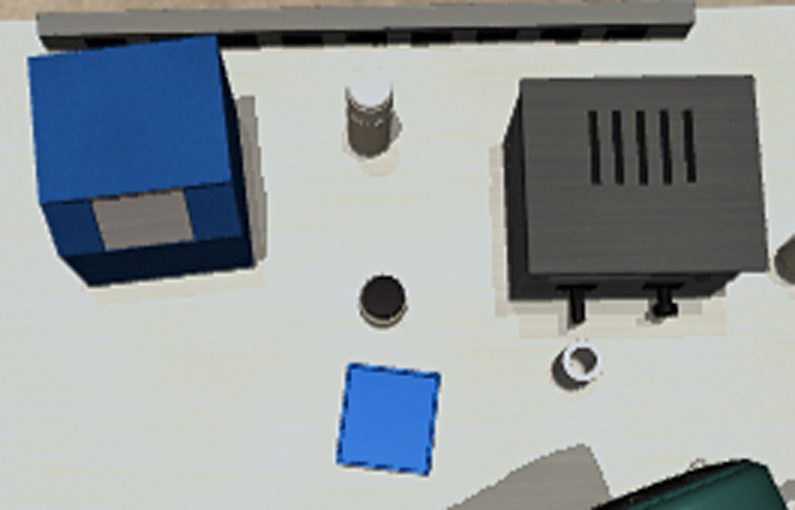

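View pics/sidez.png

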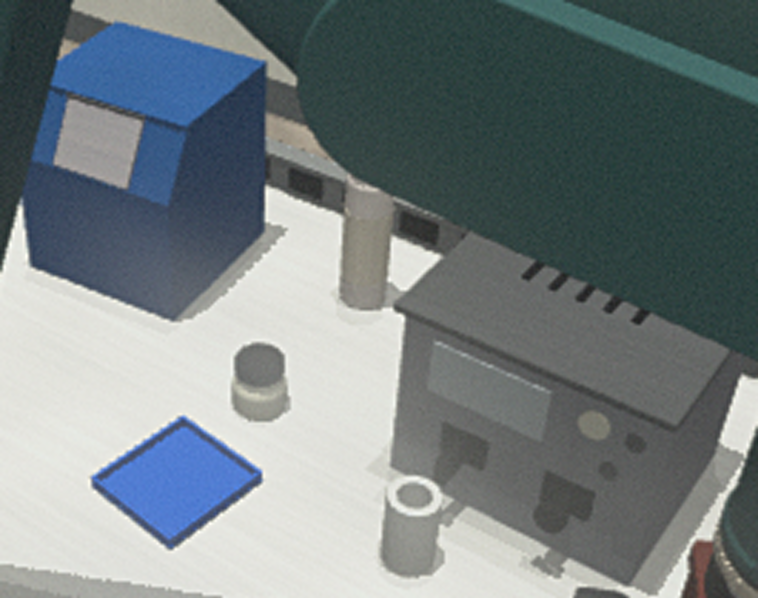

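The top zoom shows the tab at (577,305), knob at (663,300), sleeve rim centre at (580,362), tray corners (347,363) to (430,474), box and flap. The side zoom shows the tab in the left (+y) bay, the knob on the right, and the sleeve top at (414,496). Next I fit the poses.

```bash
cat > h.py <<'E'
import numpy as np
from scipy.spatial.transform import Rotation as R
from scipy.optimize import least_squares
def cam(vf,cx,cy,eye,q): return dict(f=210/np.tan(np.radians(vf)/2),c=np.array([cx,cy]),e=np.array(eye),R=R.from_quat(q,scalar_first=True))
S=cam(50.92338471693014,273.59026,209.51283,[-0.19190943,-0.56295914,0.8683856],[-0.39266892,0.8079958,-0.39894929,0.18382972])
T=cam(54.56259318242995,278.57257880,204.291718,[0.27105602,0.01943534,1.43907682],[0.06603189,-0.69720998,0.71079287,-0.0656623])
def proj(c,P):
    q=c['R'].inv().apply(np.atleast_2d(P)-c['e']); return c['f']*q[:,:2]/q[:,2:]+c['c']
zt=lambda p:np.atleast_2d(p)/3+[160,95]
zs=lambda p:np.atleast_2d(p)/2.85+[200,100]
def place(p,L): return R.from_euler('z',p[2]).apply(np.atleast_2d(L))+[p[0],p[1],p[3] if len(p)>3 else 0]
def fit(x0,tl,tp,sl,sp):
    def r(p):
        o=[]
        if len(tl):o.append(proj(T,place(p,tl))-zt(tp))
        if len(sl):o.append(proj(S,place(p,sl))-zs(sp))
        return np.vstack(o).ravel()
    s=least_squares(r,x0,loss='soft_l1'); return s.x,r(s.x).reshape(-1,2)
E
python3 - <<'E'
from h import *
np.set_printoptions(precision=3,suppress=True)
def go(n,*a):
    for z in ([],[0.]):
        p,r=fit(list(a[0])+z,*a[1:]); print(n,p,'rms px',np.sqrt((r**2).mean()))
    print(r.round(1).tolist())
go('tester',[.7,-.2,0],[[.1,.12,.208],[.1,-.12,.208],[-.116,-.12,.208],[-.116,.12,.208],[-.1,.12,0]],[(520,79),(753,75),(768,271),(528,273),(511,298)],
 [[-.116,.12,.203],[-.116,-.12,.203],[-.1,-.12,0]],[(398,308),(676,426),(630,584)])
go('box',[.7,.2,0],[[.1,.1,.226],[.1,-.1,.226],[-.06,-.1,.222],[-.06,.1,.222],[-.1,.1,0],[-.1,-.1,0]],[(30,58),(218,37),(236,180),(42,203),(90,286),(253,268)],
 [[.1,-.1,.226],[-.06,-.1,.222],[-.1,-.1,0],[-.1,.1,0],[-.1,-.1,.152]],[(266,64),(185,128),(176,320),(30,265),(167,205)])
c=[[.06,.055,.014],[.06,-.055,.014],[-.06,-.055,.014],[-.06,.055,.014]]
go('tray',[.5,0,0],c,[(347,363),(440,373),(430,474),(337,464)],c,[(182,417),(262,474),(171,548),(93,481)])
def tri(n,t,s):
    f=lambda P:np.r_[(proj(T,P)-zt(t)).ravel(),(proj(S,P)-zs(s)).ravel()]
    q=least_squares(f,[.6,-.1,.05]);print(n,q.x,q.fun)
tri('sleeve top',(580,362),(414,496))
tri('jar top',(383,293),(260,361))
tri('can top',(370,90),(370,200))
tri('tabtip top',(578,323),(443,478))
E
```

```text
tester [ 0.674 -0.288  0.003] rms px 1.0171707729022825
tester [ 0.672 -0.288  0.002  0.003] rms px 0.9917121617927661
[[1.9, -0.9], [-0.6, -1.2], [0.0, -0.6], [2.5, 0.3], [-0.3, 0.9], [-0.2, -0.2], [-1.1, -0.1], [-0.1, 0.8]]
box [0.709 0.247 0.099] rms px 0.5344117675210717
box [0.708 0.247 0.099 0.002] rms px 0.522582368649398
[[-0.2, -0.5], [0.1, -0.6], [-0.7, 0.2], [-0.3, -0.1], [0.2, 0.4], [0.9, 0.0], [0.3, -1.1], [0.6, 0.3], [-1.3, 0.6], [-0.3, 0.2], [0.1, 0.3]]
tray [ 0.431 -0.021 -0.124] rms px 0.7122019936421538
tray [ 0.433 -0.019 -0.124 -0.006] rms px 0.4528203588855615
[[0.3, -0.1], [0.1, -0.2], [0.2, -0.1], [-0.0, -0.1], [-0.1, 0.5], [0.3, 0.2], [-0.1, -1.2], [-1.1, 0.3]]
sleeve top [ 0.486 -0.237  0.078] [ 0.678 -0.637 -0.646  0.153]
jar top [ 0.573 -0.015  0.055] [-0.068  0.07   0.077 -0.016]
can top [ 0.792 -0.001  0.124] [-0.69   0.632  0.809 -0.196]
tabtip top [ 0.533 -0.24   0.062] [ 0.601 -0.55  -0.575  0.139]
```

```bash
python3 -m pendant '[0,0,0,0,0,8.7,1, 0,0,0,0,0,8.7,1, 0,0,0,0,0,8.7,1, 0.032,-0.043,0,0,0,0,1, 0.032,-0.043,0,0,0,0,1, 0.032,-0.043,0,0,0,0,1, 0.032,-0.043,0,0,0,0,1, 0.032,-0.043,0,0,0,0,1, 0.032,-0.043,0,0,0,0,1, 0.030,-0.043,0,0,0,0,1]' 40
```

```text
time_s: 1.35
ee_pos: [0.487, -0.2355, 0.2224]
eef_rot: [-0.0, 1.0, 0.001, -0.0]
wrist_force: [0.6, -0.5, 0.1]
grip_width: 0.0879
grasp_force: 0.0
```

Run:
```python
from rig import ctrl
import cv2
a=cv2.imread("pics/top0.png")
s=ctrl.snapshot("side"); t=ctrl.snapshot("top")
S=s["pixels"][:,:,::-1];T=t["pixels"][:,:,::-1]
import numpy as np
im=np.hstack([S[180:340,220:480],T[80:240,160:420]])
cv2.imwrite("pics/a1.png",cv2.resize(im,(800,246),interpolation=cv2.INTER_CUBIC))
o=ctrl.get_obs();print(o['ee_pos'],o['eef_rot'],o['time_s'])
```

```text
[ 0.48814379 -0.23301638  0.22233128] [-1.08506654e-03  9.99995149e-01  2.91302751e-03  1.98982833e-04] 1.45
```

View pics/a1.png

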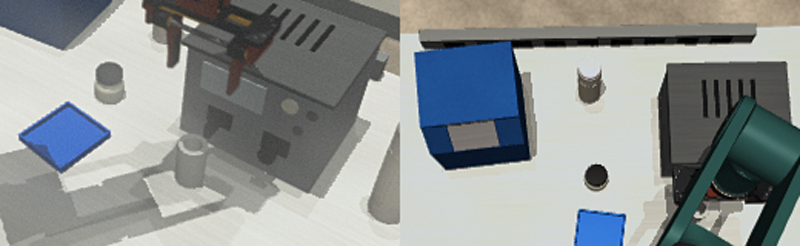

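The side crop shows the fingers hanging over and behind the free-standing sleeve (190,145 in the crop), which fits the estimate. I'll descend and grip.

```bash
python3 -m pendant '[-0.001,0.003,0.04,0,0,0,1, 0,0,0.04,0,0,0,1, 0,0,0.04,0,0,0,1, 0,0,0.03,0,0,0,1, 0,0,0.02,0,0,0,1, 0,0,0.013,0,0,0,1, 0,0,0,0,0,0,1]'; python3 -m pendant '[0,0,0,0,0,0,0.4, 0,0,0,0,0,0,0.4, 0,0,0,0,0,0,0.4, 0,0,0,0,0,0,0.4, 0,0,0,0,0,0,0.4, 0,0,0,0,0,0,0.4]' 30
```

```text
time_s: 2.33
ee_pos: [0.4844, -0.2402, 0.0389]
eef_rot: [-0.0, 1.0, 0.0, -0.001]
wrist_force: [-0.9, 0.2, 0.5]
grip_width: 0.0877
grasp_force: 0.0
time_s: 3.08
ee_pos: [0.485, -0.2391, 0.0399]
eef_rot: [-0.001, 1.0, 0.001, -0.0]
wrist_force: [-0.4, 5.0, 4.9]
grip_width: 0.0486
grasp_force: 30.0
```

```bash
python3 -m pendant '[0,0,-0.02,0,0,0,0.4, 0,0,-0.03,0,0,0,0.4, 0,0,-0.03,0,0,0,0.4, -0.008,-0.032,0,0,0,0,0.4, -0.008,-0.032,0,0,0,0,0.4, -0.008,-0.032,0,0,0,0,0.4, -0.008,-0.032,0,0,0,0,0.4, -0.008,-0.032,0,0,0,0,0.4, -0.008,-0.032,0,0,0,0,0.4, -0.006,-0.027,0,0,0,0,0.4]'; python3 -m pendant '[0,0,0,0,0,0,0.4, 0,0,0.03,0,0,0,0.4, 0,0,0.02,0,0,0,0.4, 0,0,0.01,0,0,0,0.4, 0,0,0.006,0,0,0,0.4, 0,0,0.004,0,0,0,0.4, 0,0,0.003,0,0,0,0.4,0,0,0,0,0,0,0.4]'
python3 - <<'E'
from rig import ctrl
import cv2,numpy as np
S=ctrl.snapshot("side")["pixels"][:,:,::-1];T=ctrl.snapshot("top")["pixels"][:,:,::-1]
cv2.imwrite("pics/a2.png",cv2.resize(np.hstack([S[180:320,180:340],T[150:290,220:380]]),(800,350),interpolation=cv2.INTER_CUBIC))
E
```

```text
time_s: 4.32
ee_pos: [0.4301, -0.0203, 0.1194]
eef_rot: [0.0, 1.0, 0.001, -0.0]
wrist_force: [0.1, 0.2, -3.2]
grip_width: 0.0485
grasp_force: 30.0
time_s: 5.32
ee_pos: [0.4311, -0.0213, 0.0468]
eef_rot: [-0.0, 1.0, 0.001, 0.0]
wrist_force: [0.1, -0.3, -3.0]
grip_width: 0.0486
grasp_force: 30.0
```

View pics/a2.png

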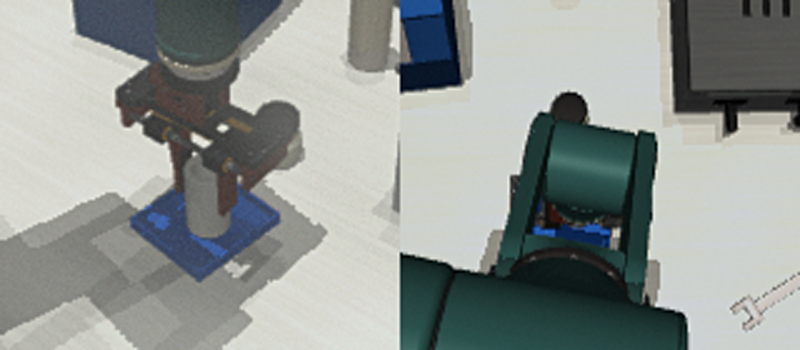

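The sleeve hangs upright over the middle of the tray (side crop 207,205), just above the floor. I'll lower it a few mm and release.

```bash
python3 -m pendant '[0,0,0.002,0,0,0,0.4, 0,0,0.002,0,0,0,0.4, 0,0,0,0,0,0,0.4, 0,0,0,0,0,0,0.9, 0,0,0,0,0,0,0.9, 0,0,0,0,0,0,0.9, 0,0,0,0,0,0,0.9, 0,0,0,0,0,0,0.9]'; python3 -m pendant '[0,0,-0.02,0,0,0,0.9, 0,0,-0.04,0,0,0,0.9,0,0,-0.05,0,0,0,0.9, -0.01,0.05,-0.02,0,0,0,0.9, -0.01,0.05,0,0,10,0,0.9, 0,0.05,0,0,10,0,0.9, 0,0.05,0,0,10,0,0.9, 0,0.019,0,0,10,0,0.9, 0,0,0,0,0,0,0.5, 0,0,0,0,0,0,0.5]'
python3 - <<'E'
from rig import ctrl
import cv2,numpy as np
S=ctrl.snapshot("side")["pixels"][:,:,::-1];T=ctrl.snapshot("top")["pixels"][:,:,::-1]
cv2.imwrite("pics/a3.png",cv2.resize(np.hstack([S[140:320,220:450],T[90:270,220:450]]),(800,313),interpolation=cv2.INTER_CUBIC))
print(ctrl.get_obs()['ee_pos'],ctrl.get_obs()['eef_rot'])
E
```

```text
time_s: 6.42
ee_pos: [0.4309, -0.0212, 0.0426]
eef_rot: [-0.0, 1.0, 0.001, -0.0]
wrist_force: [0.0, 0.1, 0.9]
grip_width: 0.0788
grasp_force: 0.0
time_s: 7.68
ee_pos: [0.4139, -0.1796, 0.1671]
eef_rot: [-0.026, 0.971, 0.007, 0.237]
wrist_force: [0.1, -0.5, 0.6]
grip_width: 0.0623
grasp_force: 0.0
[ 0.41466182 -0.17929166  0.1674723 ] [-0.0256296   0.97096527  0.00811902  0.23770494]
```

View pics/a3.png

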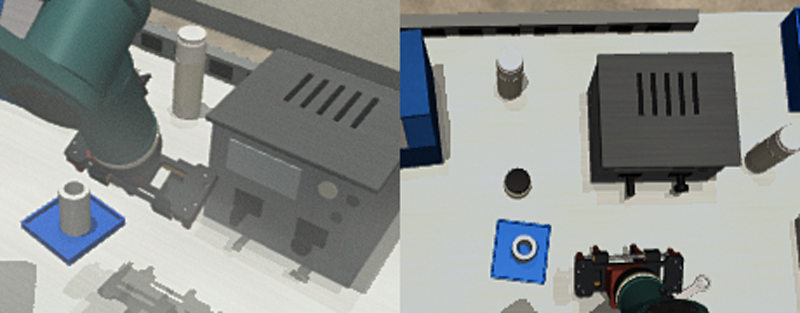

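The sleeve stands upright, centred in the tray (side crop 75,208; top crop 524,249). The tab at (630,186) is free. The last rows were partly clipped, so I'll compute what's left.

```bash
cat > d.py <<'E'
import sys,numpy as np
from scipy.spatial.transform import Rotation as R
from rig import ctrl
# args: grasp point x y z, tilt deg, yaw deg
def delta(g,th,yaw=0):
    o=ctrl.get_obs(); C=R.from_quat(o['eef_rot'],scalar_first=True)
    D=R.from_euler('z',yaw,degrees=True)*R.from_matrix(np.diag([1,-1,-1]))*R.from_euler('y',th,degrees=True)
    tcp=np.array(g)+D.apply([0,0,ctrl.grasp_offset])
    print('grasp now',(o['ee_pos']-C.apply([0,0,ctrl.grasp_offset])).round(4),'tool axes shift',C.inv().apply(tcp-o['ee_pos']).round(4),'target axes',D.inv().apply(tcp-o['ee_pos']).round(4),'rotvec',np.degrees((C.inv()*D).as_rotvec()).round(2))
a=[float(x) for x in sys.argv[1:]]; delta(a[:3],*a[3:])
E
python3 d.py .47 -.239 .067 40
python3 - <<'E'
from h import *
# sleeve top in tray, z=.084
f=lambda p:(proj(T,[p[0],p[1],.084])-[291.3,233.2]).ravel()
print(least_squares(f,[.43,-.02]).x)
E
```

```text
grasp now [ 0.406  -0.1803  0.184 ] tool axes shift [0.0065 0.0668 0.1295] target axes [-0.0222  0.0597  0.1312] rotvec [-3.08 12.48 -0.13]
[ 0.42764824 -0.02296011]
```

```bash
python3 -m pendant '[0,0,0,-1.5,6.2,0,0.5, 0,0,0,-1.5,6.2,0,0.5, -0.005,0.02,0.02,0,0,0,0.5, -0.005,0.02,0.025,0,0,0,0.5, -0.005,0.02,0.03,0,0,0,0.5, -0.005,0,0.03,0,0,0,0.5, -0.002,0,0.026,0,0,0,0.5,0,0,0,0,0,0,0.5]'; python3 d.py .546 -.239 .067 40
python3 - <<'E'
from rig import ctrl
import cv2,numpy as np
S=ctrl.snapshot("side")["pixels"][:,:,::-1];T=ctrl.snapshot("top")["pixels"][:,:,::-1]
cv2.imwrite("pics/a4.png",cv2.resize(np.hstack([S[200:320,310:450],T[150:270,300:440]]),(800,343),interpolation=cv2.INTER_CUBIC))
E
```

```text
time_s: 8.78
ee_pos: [0.4808, -0.2345, 0.0488]
eef_rot: [-0.01, 0.945, 0.002, 0.327]
wrist_force: [-0.2, 1.1, -0.4]
grip_width: 0.0434
grasp_force: 0.0
grasp now [ 0.4693 -0.2349  0.0635] tool axes shift [0.0631 0.0052 0.0446] target axes [0.0616 0.0045 0.0467] rotvec [-1.16  1.84 -0.15]
```

View pics/a4.png

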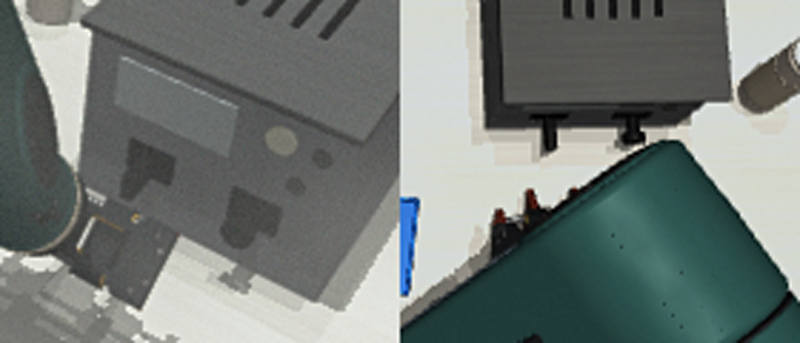

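In the top crop the fingertips (531,195) and (574,190) straddle the line of the tab (549,140). I'll approach straight along it and grip.

```bash
python3 -m pendant '[0,0.004,0,-1.2,1.8,0,0.5, 0.0155,0,0.0115,0,0,0,0.5, 0.0155,0,0.0115,0,0,0,0.5, 0.0155,0,0.012,0,0,0,0.5, 0.0155,0,0.012,0,0,0,0.5, 0,0,0,0,0,0,0.5]'; python3 d.py .546 -.239 .067 40; python3 -m pendant '[0,0,0,0,0,0,0, 0,0,0,0,0,0,0, 0,0,0,0,0,0,0, 0,0,0,0,0,0,0, 0,0,0,0,0,0,0, 0,0,0,0,0,0,0]' 20;python3 d.py .546 -.239 .067 40
```

```text
time_s: 9.62
ee_pos: [0.5586, -0.2407, 0.0557]
eef_rot: [0.002, 0.939, -0.001, 0.343]
wrist_force: [0.4, -0.4, 0.2]
grip_width: 0.0438
grasp_force: 0.0
grasp now [ 0.5466 -0.2406  0.07  ] tool axes shift [-0.0024 -0.0017  0.0019] target axes [-0.0024 -0.0017  0.002 ] rotvec [ 0.31 -0.17 -0.01]
time_s: 10.38
ee_pos: [0.5565, -0.2374, 0.0537]
eef_rot: [-0.001, 0.94, -0.001, 0.342]
wrist_force: [-1.8, 7.3, 4.1]
grip_width: 0.0123
grasp_force: 19.9
grasp now [ 0.5444 -0.2374  0.068 ] tool axes shift [0.0006 0.0016 0.0017] target axes [0.0006 0.0016 0.0017] rotvec [-0.01 -0.02 -0.15]
```

```bash
python3 -m pendant '[0,-0.0015,0,0,0,0,0, 0,0,0,0,0,0,0, -0.0046,0,-0.0039,0,0,0,0, -0.0092,0,-0.0077,0,0,0,0, -0.0092,0,-0.0077,0,0,0,0, -0.0092,0,-0.0077,0,0,0,0, -0.0092,0,-0.0077,0,0,0,0, -0.0092,0,-0.0077,0,0,0,0, -0.0092,0,-0.0077,0,0,0,0, -0.0092,0,-0.0077,0,0,0,0]' 55; python3 -m pendant '[-0.0092,0,-0.0077,0,0,0,0, -0.0092,0,-0.0077,0,0,0,0,-0.0092,0,-0.0077,0,0,0,0, 0,0,0,0,0,0,0, 0,0,0,0,0,0,0]'
python3 - <<'E'
from rig import ctrl
import cv2,numpy as np
S=ctrl.snapshot("side")["pixels"][:,:,::-1];T=ctrl.snapshot("top")["pixels"][:,:,::-1]
cv2.imwrite("pics/a5.png",cv2.resize(np.hstack([S[180:320,290:450],T[130:270,280:440]]),(800,350),interpolation=cv2.INTER_CUBIC))
E
```

```text
time_s: 11.62
ee_pos: [0.4661, -0.239, 0.0532]
eef_rot: [0.002, 0.94, -0.003, 0.341]
wrist_force: [-0.5, -0.5, -2.6]
grip_width: 0.0116
grasp_force: 54.9
time_s: 12.25
ee_pos: [0.4344, -0.2425, 0.055]
eef_rot: [-0.0, 0.94, -0.002, 0.341]
wrist_force: [0.5, 0.7, -2.7]
grip_width: 0.0116
grasp_force: 54.9
```

View pics/a5.png

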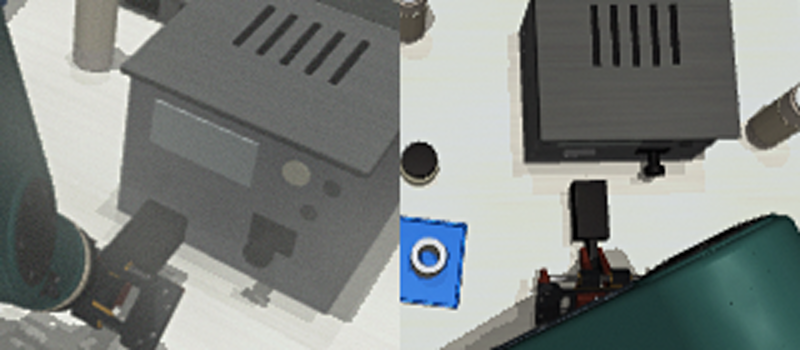

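The module is fully out and held level by its tab (top crop block 590,210). The knob module is still in its bay (655,165). I'll raise it and tip the nose down.

```bash
python3 -m pendant '[0.0186,0,-0.0222,0,0,0,0, 0.0186,0,-0.0222,0,0,0,0, 0.0186,0,-0.0222,0,0,0,0, 0.0186,0,-0.0222,0,0,0,0, 0.0186,0,-0.0222,0,0,0,0, 0.0186,0,-0.0222,0,0,0,0, 0.0186,0,-0.0222,0,0,0,0, 0,0,0,0,-9,0,0, 0,0,0,0,-9,0,0, 0,0,0,0,-9,0,0]'; python3 -m pendant '[0,0,0,0,-8,0,0, 0,0,0,0,0,0,0]'; python3 d.py .512 .227 .257 5 5.7
```

```text
time_s: 13.6
ee_pos: [0.4338, -0.2395, 0.2566]
eef_rot: [-0.004, 0.992, 0.001, 0.126]
wrist_force: [0.1, 0.4, -2.8]
grip_width: 0.0117
grasp_force: 54.9
time_s: 13.85
ee_pos: [0.4368, -0.2394, 0.2562]
eef_rot: [-0.005, 0.998, 0.003, 0.059]
wrist_force: [0.2, -0.9, -2.2]
grip_width: 0.0121
grasp_force: 54.9
grasp now [ 0.4346 -0.2396  0.2748] tool axes shift [ 0.077  -0.4658  0.0317] target axes [ 0.1208 -0.4566  0.0285] rotvec [-0.   -1.81 -5.32]
```

```bash
python3 -m pendant '[0.008,-0.03,0,0,0,0,0, 0.008,-0.045,0,0,0,0,0, 0.008,-0.05,0,0,0,0,0, 0.008,-0.05,0,0,0,0,0, 0.008,-0.05,0,0,0,0,0, 0.008,-0.05,0,0,0,0,0, 0.008,-0.05,0,0,0,0,0, 0.008,-0.05,0,0,0,0,0, 0.008,-0.05,0,0,0,0,0, 0.005,-0.04,0,0,0,0,0]'; python3 -m pendant '[0,0,0.015,0,-1.8,-5.3,0, 0,0,0.015,0,0,0,0, 0,0,0,0,0,0,0]'; python3 d.py .512 .227 .257 5 5.7
python3 - <<'E'
from rig import ctrl
import cv2,numpy as np
S=ctrl.snapshot("side")["pixels"][:,:,::-1];T=ctrl.snapshot("top")["pixels"][:,:,::-1]
cv2.imwrite("pics/a6.png",cv2.resize(np.hstack([S[70:250,160:360],T[90:270,150:350]]),(800,360),interpolation=cv2.INTER_CUBIC))
E
```

```text
time_s: 15.1
ee_pos: [0.5082, 0.2258, 0.2685]
eef_rot: [-0.005, 0.998, 0.002, 0.058]
wrist_force: [0.7, -0.8, -2.9]
grip_width: 0.0117
grasp_force: 54.9
time_s: 15.48
ee_pos: [0.5111, 0.2233, 0.2375]
eef_rot: [-0.001, 0.998, 0.046, 0.042]
wrist_force: [-0.0, 0.5, -1.8]
grip_width: 0.0119
grasp_force: 54.9
grasp now [0.5096 0.2232 0.2562] tool axes shift [ 0.0029 -0.0036 -0.0006] target axes [ 0.0029 -0.0036 -0.0006] rotvec [ 0.09  0.23 -0.43]
```

View pics/a6.png

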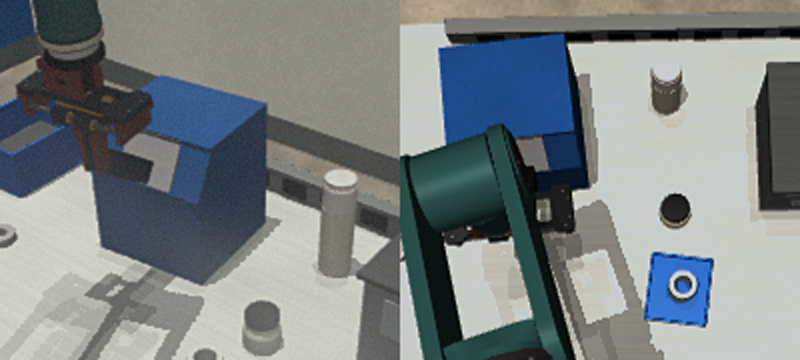

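The module is nose-down just in front of the flap (side crop 135,162), in line with the opening. That was picture ten, so from here I work by numbers.

```bash
python3 d.py .6095 .237 .188 5 5.7
```

```text
grasp now [0.511  0.2236 0.258 ] tool axes shift [ 0.0928 -0.0043  0.0784] target axes [ 0.0928 -0.0035  0.0784] rotvec [ 0.07  0.03 -0.41]
```

```bash
python3 -m pendant '[0.0093,-0.002,0.0078,0,0,0,0, 0.0093,-0.002,0.0078,0,0,0,0, 0.0093,0,0.0078,0,0,0,0, 0.0093,0,0.0078,0,0,0,0, 0.0093,0,0.0078,0,0,0,0, 0.0093,0,0.0078,0,0,0,0]';  python3 d.py .6095 .237 .188 5 5.7
```

```text
time_s: 16.32
ee_pos: [0.5729, 0.2342, 0.1973]
eef_rot: [-0.001, 0.998, 0.047, 0.043]
wrist_force: [-1.6, -0.3, -2.7]
grip_width: 0.0117
grasp_force: 54.9
grasp now [0.5713 0.2341 0.2159] tool axes shift [0.0358 0.0006 0.0311] target axes [0.0358 0.0009 0.0311] rotvec [ 0.09  0.02 -0.29]
```

Flap contact is light (about 1.6 N), so I continue.

```bash
python3 -m pendant '[0.009,0,0.0078,0,0,0,0, 0.009,0,0.0078,0,0,0,0, 0.009,0,0.0078,0,0,0,0, 0.009,0,0.0078,0,0,0,0,0,0,0,0,0,0,0]';  python3 d.py .6095 .237 .188 5 5.7
```

```text
time_s: 16.95
ee_pos: [0.6113, 0.2378, 0.1692]
eef_rot: [-0.001, 0.998, 0.047, 0.043]
wrist_force: [0.7, -0.1, -3.6]
grip_width: 0.0117
grasp_force: 54.9
grasp now [0.6097 0.2376 0.1878] tool axes shift [-0.0002  0.0006 -0.0002] target axes [-0.0002  0.0006 -0.0002] rotvec [ 0.09  0.02 -0.3 ]
```

```bash
python3 -m pendant '[0,0,0,0,0,0,0.5, 0,0,0,0,0,0,0.5, 0,0,0,0,0,0,0.5, 0,0,0,0,0,0,0.5, 0,0,0,0,0,0,0.5, 0,0,0,0,0,0,0.5]'
python3 - <<'E'
from rig import ctrl
import cv2
t=ctrl.snapshot("side")["pixels"][:,:,::-1]; cv2.imwrite("pics/b1.png",t)
import numpy as np
# flap region in first picture (light grey): compare now with then
a=cv2.imread("pics/side0.png")
print(a[140:165:4,222:246:4].mean(2).round(),'\n',t[140:165:4,222:246:4].mean(2).round())
E
```

```text
time_s: 17.7
ee_pos: [0.611, 0.2379, 0.1702]
eef_rot: [-0.002, 0.998, 0.047, 0.044]
wrist_force: [-0.3, -0.6, 0.6]
grip_width: 0.044
grasp_force: 0.2
[[116. 151. 150. 152. 152. 123.]
 [143. 149. 154. 153. 151. 151.]
 [156. 156. 151. 157. 154. 154.]
 [150. 155. 151. 154. 155. 158.]
 [156. 154. 154. 156. 154. 150.]
 [ 72.  93. 159. 158. 155. 157.]
 [ 69.  71.  74.  62. 132. 161.]] 
 [[ 47. 133.  47.  68.  62.  54.]
 [ 48.  96. 107.  52.  51.  54.]
 [ 51.  68. 102.  51.  49. 105.]
 [ 53.  42.  96.  57.  49.  97.]
 [ 51.  92. 100.  78.  55.  95.]
 [ 66.  76.  98. 101.  58.  94.]
 [ 69.  71.  66.  65.  75.  95.]]
```

```bash
python3 -m pendant '[0,0,-0.01,0,0,0,0.5, -0.003,0,-0.015,0,0,0,0.5, -0.005,0,-0.02,0,0,0,0.5, -0.02,0,-0.03,0,0,0,0.5, -0.03,0,-0.03,0,0,0,0.5, -0.04,0,-0.02,0,0,0,0.5, -0.05,0.0,-0.01,0,0,0,0.5, -0.02,0,0,0,0,0,0.5, 0,0,0,0,0,0,0.5, 0,0,0,0,0,0,0.5]'
python3 - <<'E'
from rig import ctrl
import cv2
t=ctrl.snapshot("side")["pixels"][:,:,::-1]; cv2.imwrite("pics/b2.png",t)
u=ctrl.snapshot("top")["pixels"][:,:,::-1]; cv2.imwrite("pics/b2t.png",u)
print(t[136:165:4,218:250:4].mean(2).round())
print(u[160:178:3,190:226:4].mean(2).round());a=cv2.imread("pics/top0.png");print(a[160:178:3,190:226:4].mean(2).round())
E
```

```text
time_s: 19.0
ee_pos: [0.434, 0.2214, 0.2903]
eef_rot: [-0.002, 0.998, 0.047, 0.045]
wrist_force: [0.6, -0.2, 0.2]
grip_width: 0.0438
grasp_force: 0.0
[[ 79.  86. 132.  85.  65.  76.  92.  95.]
 [ 85.  95. 131. 132. 131. 129. 108.  61.]
 [ 83. 127. 130. 132. 130. 131. 130. 132.]
 [ 87. 132. 135. 136. 134. 132. 129. 135.]
 [ 84. 133. 134. 129. 132. 134. 135. 137.]
 [ 91. 138. 137. 134. 134. 133. 130. 124.]
 [ 68.  69.  91. 137. 136. 134. 133.  78.]
 [ 71.  75.  70.  69.  65. 118. 139.  80.]]
[[ 75.  47.  27.  57.  81. 103. 107. 104.  47.]
 [ 51. 102. 104. 103. 103. 104. 106. 107.  42.]
 [ 47. 106. 105. 105. 104. 104. 104. 108.  97.]
 [ 48. 106. 107. 109. 107. 106. 104. 104. 109.]
 [ 48. 105. 102. 104. 106. 107. 106. 106. 109.]
 [ 49.  60. 105. 109. 109. 109. 105. 105.  69.]]
[[ 81.  49.  26.  60.  85. 109. 112. 110.  50.]
 [ 55. 108. 108. 108. 110. 110. 112. 112.  44.]
 [ 50. 110. 109. 110. 109. 109. 110. 114. 105.]
 [ 50. 113. 112. 115. 113. 111. 111. 111. 115.]
 [ 52. 109. 110. 111. 113. 113. 112. 111. 115.]
 [ 51.  63. 112. 116. 116. 113. 113. 111.  73.]]
```

The flap pattern matches its shut state in both views. One last numeric check for anything new or moved on the bench, then I hand in.

```bash
python3 -m pendant '[0,0,0,0,0,0,0.5, 0,0,0,0,0,0,0.5, 0,0,0,0,0,0,0.5, 0,0,0,0,0,0,0.5]' | head -1
python3 - <<'E'
from rig import ctrl
import cv2,numpy as np
u=ctrl.snapshot("top")["pixels"][:,:,::-1]; a=cv2.imread("pics/top0.png")
b=((u.astype(int).mean(2)-a.mean(2))<-30).astype(np.uint8)
n,_,st,_=cv2.connectedComponentsWithStats(b)
print([s.tolist() for s in st[1:] if s[4]>25])
E
```

```text
time_s: 19.6
[[134, 187, 172, 233, 18890], [287, 228, 9, 8, 37], [283, 231, 17, 11, 48], [533, 261, 6, 16, 53], [537, 323, 10, 16, 101], [257, 343, 41, 31, 726], [315, 344, 21, 55, 625]]
```

```bash
python3 -c "
from rig import ctrl
print(ctrl.close_job())"
```

```text
the job is handed in; nothing more can be done
None
```

I handed the job in at about 20 s with the sleeve upright in the tray, the tab module posted into the returns box, and the flap shut; no verdict came back, and I inferred that the module is inside from the shut flap and released grip, not from seeing it.

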